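# Lock and level the casting shelf, and hold the spirit level down on it

## Task

Get the little casting shelf ready for a pour: first turn the lock collar on its pivot column clockwise until the rib on the collar lines up with the rib on the fixed cap, then turn the knob of the levelling foot at the other end until the bubble of the spirit level lying along the shelf stands centred between its two lines. Then press the spirit level firmly down on the shelf from above and keep pressing: the program finishes while still holding it down, lying along the shelf, with the bubble still centred and the collar still locked. Leave the other things on the table and shelf where they are.

Things in the scene. Friction and masses are not known exactly. Their poses are not given: they have to be found in the camera images.
- stand: Fixed stand of the casting shelf: a dark steel base plate 400 x 140 x 10 mm lying on the table. Origin: centre of the plate's underside. Its x axis runs along the shelf, from the pivot column (at x = -150 mm) to the levelling foot (at x = +150 mm); z up. It does not move in a run.
- board: The shelf, a brown wooden board 360 x 130 x 18 mm, on a steel rail, its top about 60 mm above the table. Origin: on the pivot axis inside the column, 15 mm below the board's top face; x along the board towards the foot, the middle of the board at x = +150 mm. It tilts by up to 2 degrees about the pivot; at the start the foot end hangs low.
- collar (a joint): Angle of the lock collar in rad, growing clockwise seen from above. It starts at 0 to 0.4 and counts as locked from 1.2 on: at 1.3 its rib is in line with the cap's rib; a hard stop is at 1.4. It turns stiffly (0.08 N m) and stays where it is left.
- collar_grip (a point): Point on the lock collar's vertical axis, 10 mm below its top: grip here. A round knurled aluminium ring, 52 mm across, 30 mm tall, top 120 mm and underside 90 mm above the table; a small dark rib on its top rim shows its angle. Inside it a fixed steel cap, 30 mm across, stands 4 mm higher; the rib on it (7 mm above the collar's top) points along the stand's -x: the locked mark.
- foot (a joint): Angle of the levelling foot's knob in rad, growing clockwise seen from above; starts at 0 to 0.2, stops at 2.6. Clockwise raises the foot end of the shelf by 0.024 rad of tilt per rad, sending the bubble 9.6 mm towards the foot per rad. It is stiff (0.18 N m) and stays where it is left. The turn needed differs every time (0.5 to 1.5 rad): go by the bubble.
- foot_grip (a point): Point on the vertical axis of the levelling foot's knob, 10 mm below its top, where it is gripped. The knob is a round black knurled one, 42 mm across, 30 mm tall, its top 120 mm and underside 90 mm above the table.
- level: Spirit level, a loose aluminium bar 140 x 30 x 28 mm lying along the shelf between collar and knob. Origin: centre of its underside; x along it towards the foot (within about 10 degrees), z up. Its flat top, 28 mm above the origin, takes a push anywhere; a vial 50 mm long is let in flush at its middle, with two black lines 17 mm apart. It weighs 2 to 3 N; firmly pressed means about 10 N more.
- bubble (a joint): Position of the bubble along the level's x axis in m, 0 when centred; it goes to the high side, 0.4 mm per mrad of tilt, and settles within about 1 s. The bubble is 12 mm long, so it lies just between the two lines at -0.0025 to +0.0025. At the start it stands 5 to 14 mm on the negative side (away from the foot).
- bubble_mid (a point): Top of the bubble, at its middle.
- shell: Small round ribbed plaster cast, 40 mm across, 14 mm tall, lying on the shelf beside the level; leave it. Origin: centre of its underside.
- coral: Plaster coral cast, 72 mm across, about 30 mm tall, on the table between shelf and robot; leave it. Origin: centre of its underside.
- dropper_a: Small amber bottle with black cap, 30 mm across, 65 mm tall; leave it. Origin: centre of its underside.
- dropper_b: Another such amber bottle; leave it. Origin: centre of its underside.
- squeeze: Blue squeeze bottle with a pointed nozzle, 52 mm across, 118 mm tall, beyond the shelf; leave it. Origin: centre of its underside.
- plaster_bowl: White mixing bowl, 100 mm across, 50 mm tall, beyond the shelf; leave it. Origin: centre of its underside.
- brush: Brush 190 mm long lying on the table at the right of the shelf; leave it. Origin near its middle, on the underside.
Things that resemble listed ones, but are neither listed nor needed, are in the scene too. What is shaped like the level but blue is not meant.

How it is judged:
By the outcome, as a careful person would: the job done as asked, in the order asked, and still so for the second after the job is handed in, while the arm keeps its last pose, push and grip.
It also fails if it takes over 61 s, if anything falls off the work surface, if the arm or the gripper's body presses on something with over 40 N, if the wrist force passes 120 N, or if a joint passes its speed limit or range.

## Robot

A 6-joint arm with a two-finger parallel gripper is mounted at the origin on the work surface. World frame = base frame: x ahead of the robot, y to its left, z up, the work surface at z = 0. Lengths are in m, angles in degrees, forces in N, time in s.
With the tool pointing down it reaches from about 0.3 to 0.75 m from the base axis. Payload 8.5 kg.
Tool frame: the origin (TCP) lies on the mounting face of the last link; the fingertips stand 173 mm ahead of it and the grasp point (between the pads) lies 155 mm ahead of it (env.tips_ahead is the distance from the TCP to the fingertips, in m); x points along the fingers, z is the direction in which the jaws open and shut, and the axes are right-handed (so a half turn about x gives the same grasp; the last joint's range is limited). The gripper opens to 85 mm and grips with 20 to 120 N. Pads are 22 mm wide; open, the fingers measure 114 mm over their backs; the gripper's body (76 mm by 85 mm) begins 54 mm behind the grasp point. The pads swing forward as they close: fully open they stand 13 mm farther back than shut.
Start: joints at [58.138, 21.807, 74.336, -0, 83.858, -12.336], TCP at [0.184, 0.518, 0.405] pointing down, gripper open.
Joint ranges: [-178.18, 178.18], [-50.72, 133.34], [12.68, 142.11], [-81.47, 261.47], [9.98, 163.14], [-165.26, 165.26]. Speed limits (degrees/s): [136.94, 136.94, 180, 180, 180, 180].

## Interface

Orientations are given as a 3x3 rotation matrix whose columns are the frame's x, y, z axes.
In Python, from rig import env, optics gives the robot as it stands.
- The arm moves only by the shell command python3 -m inch 'ROWS' [FORCE]. ROWS is JSON, a list of rows, each a list of 3 entries, a list of its own where there are three numbers: the closure, from -1 (fully open) to 1 (shut), then the shift along the tool's x, y, z in units of 30 mm (1.0 is 30 mm), then the turn about the tool's x in units of 5 degrees (1.0 is 5 degrees). In form: [[hand, [x, y, z], yaw], ...]. A call has exactly 8 rows; each row shifts and turns the commanded pose from where the row before left it, along the tool's axes as they then stand; what a row does not reach is not made up. A row lasts 1/12 s, in which the tool goes at most 41.7 mm and 7.16 degrees, less where a joint would pass 70% of its speed; a pose out of reach is approached as far as the arm can. A call is refused whole if a number of a shift passes 1 or a number of a turn 1, either way. A call with a gripper value outside its range is refused whole. The fingers move at their own pace and stop on an object; FORCE is the grip in N (left out, the last holds). Time passes only in rows, so rows that do not move let the fingers close, or fill a call up. It gives the time, the measured TCP pose, the force and the opening at its end, in the units of the state.
- env.observe(): the state, without advancing time (a new reading comes with each control period).
- optics.get_image(name): name is "side" or "top"; returns the picture (420x560x3 uint8, red, green, blue); there is no depth.
- optics.camera_params(name): a dict with "fx", "fy", "cx", "cy" (pixels), "k1" (the pictures are not rectified: a ray, as slopes to the right and down, at radius r is drawn at 1 + k1 r^2 times it, then the intrinsics apply), "xyz" and "rotation" of the camera in the world. Camera axes: x right, y down, z forward; pixel columns grow to the right and rows downward; lengths in m; the calibration is good to about 2 mm. A picture is of the moment at which its call begins. camera_params takes no time and is no camera call.
- env.close_job(): hands the job in, once; it reports no verdict.
The state is a dict: "time_s": time; "q": joint angles; "qvel": joint speeds; "joint_efforts": joint torques, N m; "position": TCP position; "tool_rot": TCP orientation; "ft_force": force on the tool from outside, world axes, zero at the start; "wrist_torque": the same for the moment, N m; "grip_width": finger opening in m.
Only numpy, scipy, OpenCV 4.12 (cv2) and the standard library are available. Lean on these libraries where they do the work, as an engineer would, in place of code of your own. Each camera call takes 0.05 s, during which the arm holds its last target.

## Working session

There is one attempt and no reset: what is moved stays moved. The work goes in short steps, Python scripts to look and compute and a shell command to move; the robot and the scene stay as the last step left them, time stands still between calls to the robot, and variables do not carry over. Pictures are saved under pics/ and viewed, and the job is handed in when it is done.

```bash
ls; mkdir -p pics; python3 - <<'E'
from rig import env, optics
import cv2
s=env.observe(); print(s)
for n in("side","top"):
    im=optics.get_image(n); cv2.imwrite(f"pics/{n}0.png",im[:,:,::-1]); print(n,optics.camera_params(n))
E
```

```text
pics
{'time_s': 0.0, 'q': array([ 5.81380931e+01,  2.18412876e+01,  7.43845597e+01, -8.07980701e-04,
        8.38582865e+01, -1.23368255e+01]), 'qvel': array([ 0.0996657 ,  0.0201153 , -0.04310247, -0.06253901, -0.02989646,
       -0.0032172 ]), 'joint_efforts': array([-1.57652914e-03, -4.48450756e+01, -2.31280839e+01, -2.17840793e-04,
        4.67429141e-03, -8.15666886e-05]), 'position': array([0.18381018, 0.51833036, 0.40410995]), 'tool_rot': array([[-7.63226993e-04, -9.42495669e-01,  3.34217491e-01],
       [-1.25455577e-03,  3.34218228e-01,  9.42494882e-01],
       [-9.99998922e-01,  3.00043054e-04, -1.43749775e-03]]), 'ft_force': array([-0.00539927, -0.70663757, -0.45874108]), 'wrist_torque': array([-0.01487438,  0.01465548,  0.03646538]), 'grip_width': 0.08578196566033564}
side {'fx': 394.6425733351006, 'fy': 394.6425733351006, 'cx': 274.82741852295146, 'cy': 210.14634528687563, 'k1': -0.0803054321803011, 'xyz': array([ 0.06034045, -0.43228941,  0.7380252 ]), 'rotation': array([[ 0.67905066, -0.51647047,  0.52167849],
       [-0.73391381, -0.49326185,  0.46697244],
       [ 0.01614662, -0.699965  , -0.7139946 ]])}
top {'fx': 511.13489294131017, 'fy': 511.13489294131017, 'cx': 276.24947934136566, 'cy': 210.8547734661804, 'k1': -0.18516403513072918, 'xyz': array([ 0.30646554, -0.00206097,  1.53510979]), 'rotation': array([[-2.64694675e-02, -9.88749892e-01,  1.47217587e-01],
       [-9.99649394e-01,  2.62802998e-02, -3.23020950e-03],
       [-6.75053030e-04, -1.47251474e-01, -9.89098856e-01]])}
```

View pics/side0.png

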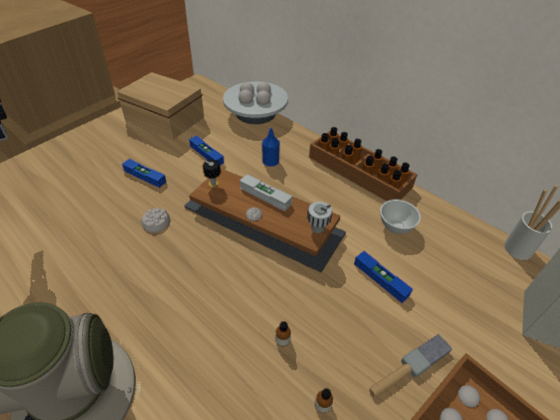

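View pics/top0.png

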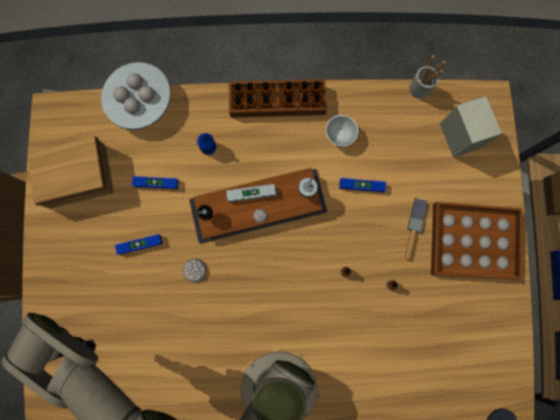

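The side view shows the shelf in the middle, with the collar (aluminium) at about (319,211), the black knob at (212,169) and the silver level at (265,192). In the top view these are at (308,187), (205,212) and (251,193). The look-alikes are the blue levels: top (155,183), (138,245), (362,185); side (144,173), (206,151), (383,276). I choose the silver one on the shelf. Next I'll check it in close crops.

```bash
cat > h.py <<'E'
from rig import env, optics
import numpy as np, cv2
def ray(n,u,v):
    c=optics.camera_params(n)
    K=np.array([[c['fx'],0,c['cx']],[0,c['fy'],c['cy']],[0,0,1]])
    p=cv2.undistortPoints(np.array([[[u,v]]],float),K,np.array([c['k1'],0,0,0,0.]))[0,0]
    return np.array(c['xyz']),np.array(c['rotation'])@np.array([p[0],p[1],1.])
def onz(n,u,v,z):
    o,d=ray(n,u,v); return o+d*(z-o[2])/d[2]
def proj(n,P):
    c=optics.camera_params(n)
    K=np.array([[c['fx'],0,c['cx']],[0,c['fy'],c['cy']],[0,0,1]])
    R=np.array(c['rotation']).T
    return cv2.projectPoints(np.atleast_2d(np.array(P,float)),cv2.Rodrigues(R)[0],-R@np.array(c['xyz']),K,np.array([c['k1'],0,0,0,0.]))[0][:,0]
def crop(n,u0,v0,w,h,s,f):
    im=optics.get_image(n); c=im[v0:v0+h,u0:u0+w,::-1]
    cv2.imwrite('pics/'+f,cv2.resize(c,None,fx=s,fy=s,interpolation=cv2.INTER_CUBIC)); return im
E
python3 - <<'E'
from h import *
crop("side",180,140,180,130,4,"s1.png"); crop("top",180,160,160,90,5,"t1.png")
E
```

```text
(no output)
```

View pics/s1.png

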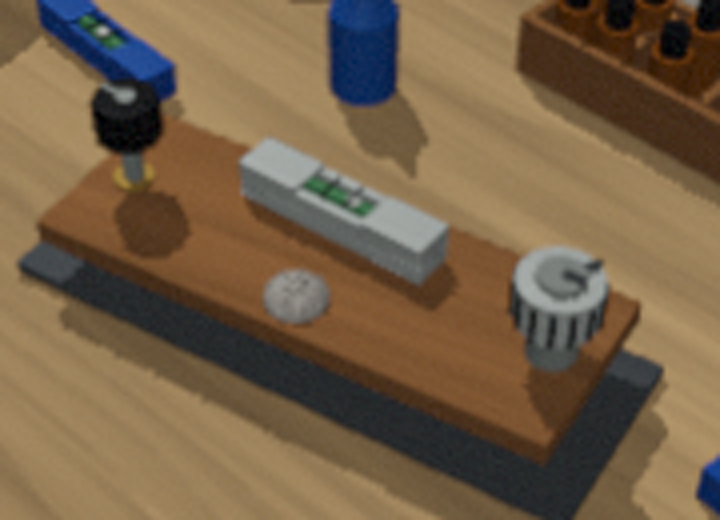

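View pics/t1.png

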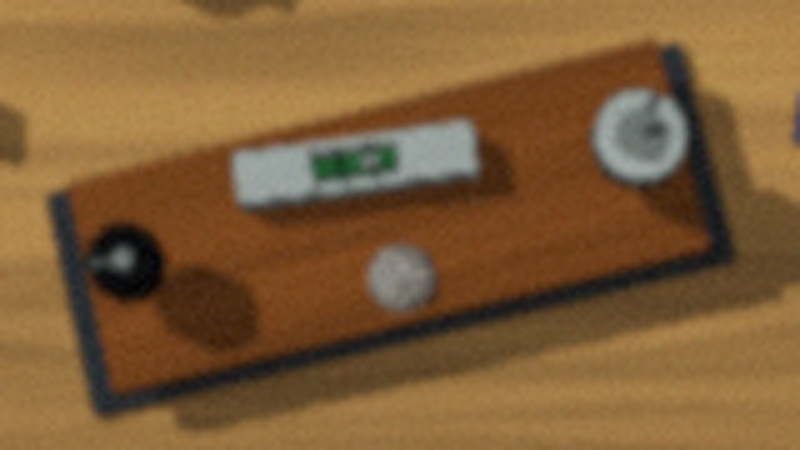

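```bash
python3 - <<'E'
from h import *
def tri(a,b):
    (o1,d1),(o2,d2)=ray("top",*a),ray("side",*b)
    d1/=np.linalg.norm(d1); d2/=np.linalg.norm(d2)
    t=np.linalg.lstsq(np.c_[d1,-d2],o2-o1,rcond=None)[0]
    p,q=o1+d1*t[0],o2+d2*t[1]; return (p+q)/2,np.linalg.norm(p-q)
C=((308,187.4),(320,209.6)); K=((205.4,211.8),(211.9,165.5))
for nm,x,z in(("collar",C,.12),("knob",K,.12)):
    print(nm,tri(*x),onz("top",*x[0],z),onz("side",*x[1],z))
c=onz("top",*C[0],.12);k=onz("top",*K[0],.12); d=k-c; print("dist",np.linalg.norm(d),"angle",np.degrees(np.arctan2(d[1],d[0])))
# level corners in top crop & side
for p in((232,152),(472,120),(480,172),(245,207)):
    print("lvT",onz("top",180+p[0]/5,160+p[1]/5,.088))
for p in((272,140),(240,165),(447,224),(415,254)):
    print("lvS",onz("side",180+p[0]/4,140+p[1]/4,.088))
# ribs
for p in((655,105),(660,130)): print("ribT",onz("top",180+p[0]/5,160+p[1]/5,.124)-c)
for p in((590,268),(580,285)): print("ribS",onz("side",180+p[0]/4,140+p[1]/4,.124)-onz("side",*C[1],.12))
s=env.observe(); R=s['tool_rot']
print("tool axes y",R[:,1],"z",R[:,2], "time",s['time_s'])
E
```

```text
collar (array([ 0.5820262 , -0.09837653,  0.11943586]), np.float64(0.0009223586129575068)) [ 0.58159063 -0.09800123  0.12      ] [ 0.5819297  -0.09896764  0.12      ]
knob (array([0.52044008, 0.19270059, 0.11626328]), np.float64(0.00043762616214858106)) [0.5196947  0.19230877 0.12      ] [0.51786225 0.18883272 0.12      ]
dist 0.29683496621501454 angle 102.03561576941962
lvT [0.58533204 0.13543431 0.088     ]
lvT [ 0.60033694 -0.00352481  0.088     ]
lvT [ 0.56971319 -0.00733629  0.088     ]
lvT [0.55293765 0.12829025 0.088     ]
lvS [0.57972265 0.12630589 0.088     ]
lvS [0.54928798 0.12362635 0.088     ]
lvS [ 0.59807816 -0.00425088  0.088     ]
lvS [ 0.56578145 -0.00746717  0.088     ]
ribT [ 0.01738242 -0.00887461  0.004     ]
ribT [ 0.00294815 -0.01115018  0.004     ]
ribS [ 0.01446404 -0.00918963  0.004     ]
ribS [ 0.00021267 -0.01322327  0.004     ]
tool axes y [-9.42485489e-01  3.34247030e-01  1.64201356e-04] z [ 3.34246799e-01  9.42485237e-01 -8.09916356e-04] time 0.2
```

```bash
python3 -m inch '[[-1,[0,-0.8,-0.6],0],[-1,[0,-0.8,-0.6],0],[-1,[0,-0.8,-0.6],0],[-1,[0,-0.8,-0.6],0],[-1,[0,-0.8,-0.6],0],[-1,[0,-0.8,-0.6],0],[-1,[0,-0.8,-0.6],0],[-1,[0,-0.8,-0.6],0]]' 60; python3 -m inch '[[-1,[0,-0.8,-0.6],0],[-1,[0,-0.8,-0.6],0],[-1,[0,-0.8,-0.6],0],[-1,[0,-0.8,-0.6],0],[-1,[0,-0.8,-0.6],0],[-1,[0,-0.8,-0.6],0],[-1,[0,-0.8,-0.6],0],[-1,[0,-0.8,-0.6],0]]' 60;  python3 -m inch '[[-1,[0,-0.8,-0.6],0],[-1,[0,-0.8,-0.6],0],[-1,[0,-0.8,-0.6],0],[-1,[0,-0.8,-0.6],0],[-1,[0,-0.8,-0.6],0],[-1,[0,-0.8,-0.6],0],[-1,[0,0,0],0],[-1,[0,0,0],0]]' 60
cat >> h.py <<'E'
def go(x,y,z):
    s=env.observe(); R=s['tool_rot']; d=R.T@(np.array([x,y,z])-s['position'])
    print("t",s['time_s'],"pos",s['position'].round(4),"q",s['q'].round(1),"F",s['ft_force'].round(1),"zdir",np.degrees(np.arctan2(R[1,2],R[0,2])).round(1),"tilt",R[:2,0].round(4),"w",round(s['grip_width'],4)); print("units",(d/.03).round(2))
E
python3 -c "
from h import *
go(.5817,-.0985,.265)"
```

```text
time_s: 0.87
position: [0.3171, 0.3171, 0.4047]
tool_rot: [[-0.0, -0.943, 0.334], [-0.0, 0.334, 0.943], [-1.0, 0.0, -0.0]]
ft_force: [0.6, 0.3, 0.4]
grip_width: 0.0854
time_s: 1.53
position: [0.45, 0.1172, 0.4047]
tool_rot: [[-0.0, -0.942, 0.334], [0.0, 0.334, 0.942], [-1.0, 0.0, 0.0]]
ft_force: [1.4, 0.5, -0.3]
grip_width: 0.0852
time_s: 2.2
position: [0.5495, -0.0324, 0.404]
tool_rot: [[-0.001, -0.942, 0.336], [0.0, 0.336, 0.942], [-1.0, 0.001, 0.0]]
ft_force: [0.0, 0.5, -0.5]
grip_width: 0.0855
t 2.2 pos [ 0.5495 -0.0324  0.404 ] q [-15.7  21.9  74.3   0.   83.9 -86.1] F [ 0.   0.5 -0.5] zdir 70.4 tilt [-0.0011  0.0004] w 0.0855
units [ 4.63 -1.76 -1.72]
```

```bash
python3 -m inch '[[-1,[0,-0.6,-0.6],0],[-1,[0,-0.6,-0.6],0],[-1,[0,-0.56,-0.52],0],[-1,[0.5,0,0],0],[-1,[0.8,0,0],0],[-1,[0.8,0,0],0],[-1,[0.4,0,0],0],[-1,[0,0,0],0]]' 60
python3 - <<'E'
from h import *
go(.5817,-.0985,.265)
crop("side",230,120,160,120,5,"s2.png"); crop("top",260,140,100,80,7,"t2.png")
E
```

```text
time_s: 2.87
position: [0.5809, -0.0964, 0.3271]
tool_rot: [[-0.005, -0.943, 0.333], [0.002, 0.333, 0.943], [-1.0, 0.006, 0.0]]
ft_force: [0.0, -0.1, 0.1]
grip_width: 0.0852
t 2.8667 pos [ 0.5809 -0.0964  0.3271] q [-20.9  29.4  75.    0.   75.9 -91.5] F [ 0.  -0.1  0.1] zdir 70.5 tilt [-0.0054  0.0022] w 0.0852
units [ 2.07 -0.06 -0.06]
```

View pics/s2.png

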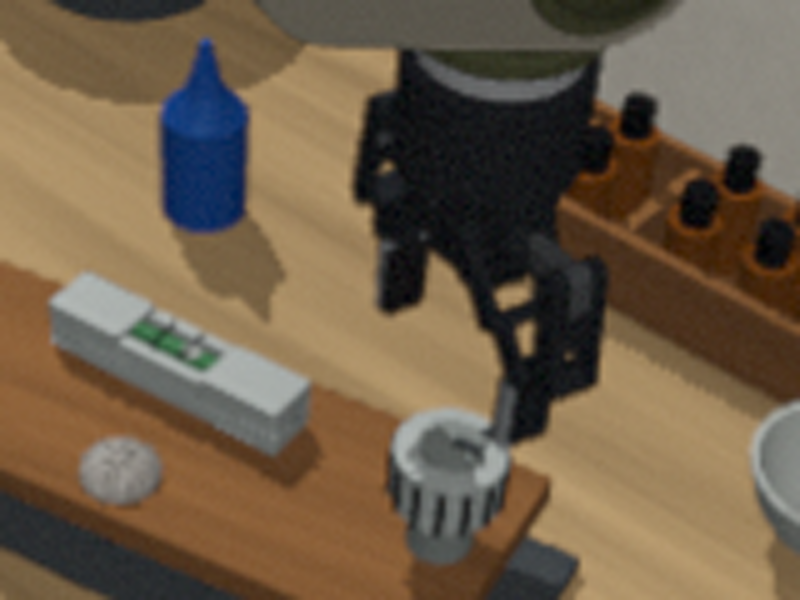

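The gripper is above the collar at crop (450,440), with the fingers on either side of it. I'll descend and close.

```bash
python3 -m inch '[[-1,[0.5,-0.03,-0.03],0],[-1,[0.5,-0.03,-0.03],0],[-1,[0.5,0,0],0],[-1,[0.5,0,0],0],[-1,[0.07,0,0],0],[-1,[0,0,0],0],[-1,[0,0,0],0],[-1,[0,0,0],0]]' 60
python3 -c "
from h import *
go(.5817,-.0985,.265)"

```

```text
time_s: 3.63
position: [0.5829, -0.0999, 0.2692]
tool_rot: [[0.002, -0.943, 0.334], [-0.001, 0.334, 0.943], [-1.0, -0.003, -0.0]]
ft_force: [-0.6, -0.5, -0.1]
grip_width: 0.0849
t 3.6333 pos [ 0.5829 -0.0999  0.2692] q [-21.2  33.   79.   -0.   67.8 -91.7] F [-0.6 -0.5 -0.1] zdir 70.5 tilt [ 0.0024 -0.0009] w 0.0849
units [0.14 0.05 0.03]
```

```bash
python3 -m inch '[[0,[0,0,0],0],[0.2,[0,0,0],0],[0.4,[0,0,0],0],[1,[0,0,0],0],[1,[0,0,0],0],[1,[0,0,0],0],[1,[0,0,0],0],[1,[0,0,0],0]]' 30
python3 -c "
from h import *
go(.5817,-.0985,.265)"

```

```text
time_s: 4.3
position: [0.5831, -0.0988, 0.2688]
tool_rot: [[0.003, -0.943, 0.334], [0.002, 0.334, 0.943], [-1.0, -0.002, 0.003]]
ft_force: [1.0, 8.5, 8.1]
grip_width: 0.0512
t 4.3 pos [ 0.5831 -0.0988  0.2688] q [-21.1  33.1  79.    0.2  67.8 -91.7] F [1.  8.5 8.1] zdir 70.5 tilt [0.0028 0.0024] w 0.0512
units [ 0.13  0.05 -0.01]
```

```bash
python3 -m inch '[[1,[0,0,0.04],0],[1,[0,0,0],0.6],[1,[0,0,0],1],[1,[0,0,0],1],[1,[0,0,0],1],[1,[0,0,0],1],[1,[0,0,0],1],[1,[0,0,0],1]]' 50
python3 - <<'E'
from h import *
go(.5817,-.0985,.265)
crop("side",280,180,80,60,9,"s3.png")
E
```

```text
time_s: 4.97
position: [0.5831, -0.0986, 0.2689]
tool_rot: [[0.002, -0.605, 0.796], [-0.0, 0.796, 0.605], [-1.0, -0.001, 0.001]]
ft_force: [-3.7, 1.9, 8.6]
grip_width: 0.0504
t 4.9667 pos [ 0.5831 -0.0986  0.2689] q [-21.1  33.1  79.    0.   67.9 -58.3] F [-3.7  1.9  8.6] zdir 37.2 tilt [ 0.0015 -0.    ] w 0.0504
units [ 0.13  0.03 -0.03]
```

View pics/s3.png

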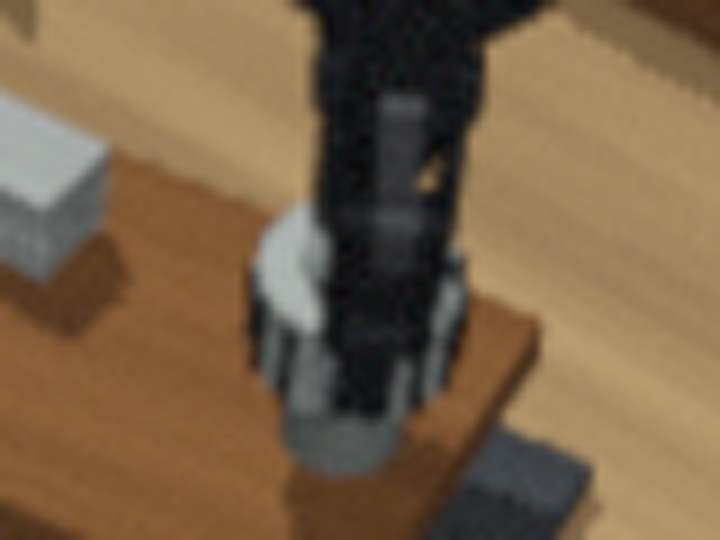

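The finger hides the rib, which would be near (370,250) in the crop. The turn so far is 33°. I'll add 16°, then release, rise and look.

```bash
python3 -m inch '[[1,[0,0,0],1],[1,[0,0,0],1],[1,[0,0,0],1],[1,[0,0,0],0.2],[1,[0,0,0],0],[1,[0,0,0],0],[-1,[0,0,0],0],[-1,[0,0,0],0]]' 50
python3 -m inch '[[-1,[0,0,0],0],[-1,[0,0,0],0],[-1,[0,0,0],0],[-1,[0,0,0],0],[-1,[-0.8,0,0],0],[-1,[-0.8,0,0],0],[-1,[-0.8,0,0],0],[-1,[0,0,0],0]]' 50
python3 - <<'E'
from h import *
go(.5817,-.0985,.265)
crop("side",280,180,80,60,9,"s4.png")
E
```

```text
time_s: 5.68
position: [0.5831, -0.0988, 0.2678]
tool_rot: [[0.0, -0.366, 0.931], [-0.0, 0.931, 0.366], [-1.0, -0.0, 0.0]]
ft_force: [0.1, 0.3, -0.7]
grip_width: 0.0722
time_s: 6.35
position: [0.5835, -0.0989, 0.3443]
tool_rot: [[0.008, -0.366, 0.931], [-0.003, 0.931, 0.366], [-1.0, -0.005, 0.006]]
ft_force: [-0.1, -0.3, 1.1]
grip_width: 0.0854
t 6.35 pos [ 0.5835 -0.0989  0.3443] q [-21.1  28.6  73.3   0.   77.6 -42.5] F [-0.1 -0.3  1.1] zdir 21.5 tilt [ 0.0076 -0.0029] w 0.0854
units [ 2.64  0.05 -0.07]
```

View pics/s4.png

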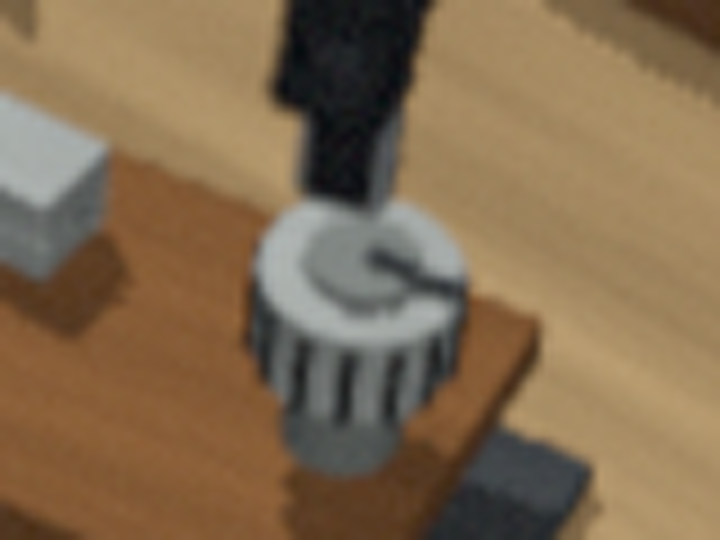

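```bash
python3 - <<'E'
from h import *
c=np.array([.5822,-.0986,0])
for a in(1.0,1.1,1.2,1.3,1.4):
  th=np.radians(-78)+(1.3-a)
  for z in(.122,): print(a,[((proj("side",c+[r*np.cos(th),r*np.sin(th),z])[0]-[280,180])*9).round() for r in(.017,.026)])
for r in(0,.005,.015): print("cap",((proj("side",c+[r*np.cos(th+.1),r*np.sin(th+.1),.127])[0]-[280,180])*9).round())
im=crop("side",308,192,28,28,24,"s5.png")
E
```

```text
1.0 [array([429., 272.]), array([466., 278.])]
1.1 [array([428., 277.]), array([464., 286.])]
1.2 [array([426., 281.]), array([461., 293.])]
1.3 [array([423., 286.]), array([457., 300.])]
1.4 [array([420., 290.]), array([452., 306.])]
cap [362. 245.]
cap [381. 253.]
cap [418. 268.]
```

View pics/s5.png

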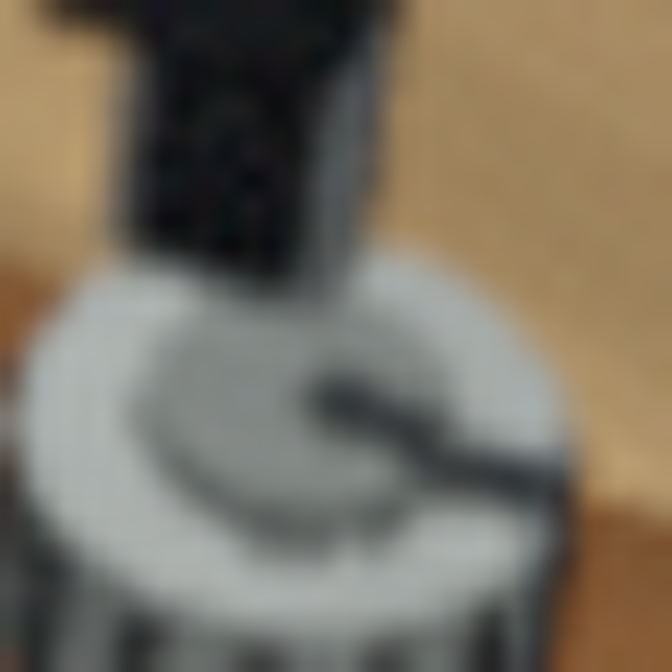

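The collar rib, from (450,465) to (560,480) in the crop, bends up from the cap rib line (340,395)-(430,450). The collar is still about 0.15–0.2 rad short, so I'll regrip and turn about 9° more.

```bash
python3 -m inch '[[-1,[0.8,0,0],0],[-1,[0.8,0,0],0],[-1,[0.8,0,0],0],[-1,[0.1,0,0],0],[0,[0,0,0],0],[0.2,[0,0,0],0],[0.4,[0,0,0],0],[1,[0,0,0],0]]' 40
python3 -m inch '[[1,[0,0,0],0],[1,[0,0,0],0],[1,[0,0,0],0],[1,[0,0,0],0.9],[1,[0,0,0],0.9],[1,[0,0,0],0],[1,[0,0,0],0],[1,[0,0,0],0]]' 50
python3 -m inch '[[-1,[0,0,0],0],[-1,[0,0,0],0],[-1,[0,0,0],0],[-1,[0,0,0],0],[-1,[-0.8,0,0],0],[-1,[-0.8,0,0],0],[-1,[-0.8,0,0],0],[-1,[-0.8,0,0],0]]' 50
python3 - <<'E'
from h import *
go(.519,.191,.404)
im=crop("side",308,192,28,28,24,"s6.png")
E
```

```text
time_s: 7.12
position: [0.5831, -0.099, 0.2662]
tool_rot: [[0.001, -0.366, 0.931], [-0.001, 0.931, 0.366], [-1.0, -0.002, 0.001]]
ft_force: [-3.4, -1.0, 5.2]
grip_width: 0.0507
time_s: 7.78
position: [0.5829, -0.099, 0.2663]
tool_rot: [[0.001, -0.216, 0.976], [-0.001, 0.976, 0.216], [-1.0, -0.002, 0.001]]
ft_force: [-5.1, -1.8, 6.2]
grip_width: 0.0503
time_s: 8.45
position: [0.5831, -0.0987, 0.3618]
tool_rot: [[0.0, -0.216, 0.976], [0.0, 0.976, 0.216], [-1.0, 0.0, 0.0]]
ft_force: [-0.2, -0.1, 0.3]
grip_width: 0.0858
t 8.45 pos [ 0.5831 -0.0987  0.3618] q [-21.1  27.8  71.7   0.   80.5 -33.6] F [-0.2 -0.1  0.3] zdir 12.5 tilt [0.     0.0002] w 0.0858
units [-1.41  9.89  0.  ]
```

View pics/s6.png

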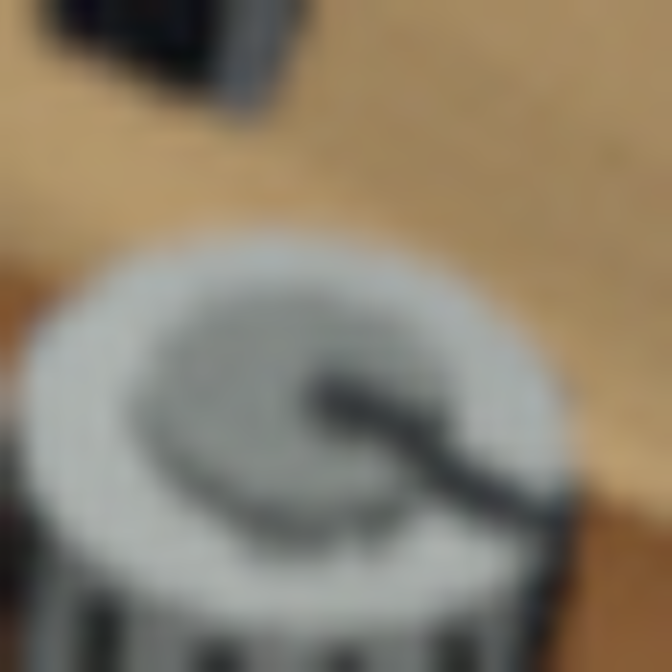

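The ribs now form one straight line from (330,395) to (550,520) in the crop, and the outer end matches the predicted pixel for 1.3. On to the knob.

```bash
python3 -m inch '[[-1,[0,0.8,0],0],[-1,[0,0.8,0],0],[-1,[0,0.8,0],0],[-1,[0,0.8,0],0],[-1,[0,0.8,0],0],[-1,[0,0.8,0],0],[-1,[0,0.8,0],0],[-1,[0,0.8,0],0]]' 50
python3 -m inch '[[-1,[0,0.8,0],0],[-1,[0,0.8,0],0],[-1,[0,0.8,0],0],[-1,[0,0.8,0],0],[-1,[0,0.34,0],0],[-1,[0,0,0],0],[-1,[0,0,0],0],[-1,[0,0,0],0]]' 50
python3 - <<'E'
from h import *
go(.5195,.1925,.265)
im=crop("side",180,120,160,120,5,"s7.png"); crop("top",180,140,160,110,5,"t7.png")
E
```

```text
time_s: 9.17
position: [0.5413, 0.0898, 0.3605]
tool_rot: [[0.0, -0.216, 0.976], [0.0, 0.976, 0.216], [-1.0, 0.0, 0.0]]
ft_force: [-0.4, 1.1, -0.7]
grip_width: 0.0854
time_s: 9.83
position: [0.519, 0.1915, 0.3605]
tool_rot: [[0.0, -0.215, 0.977], [-0.0, 0.977, 0.215], [-1.0, -0.0, -0.0]]
ft_force: [-1.0, -1.3, -0.7]
grip_width: 0.0853
t 9.8333 pos [0.519  0.1915 0.3605] q [ 8.  24.2 78.2 -0.  77.7 -4.4] F [-1.  -1.3 -0.7] zdir 12.4 tilt [ 0.     -0.0003] w 0.0853
units [3.18 0.03 0.02]
```

View pics/s7.png

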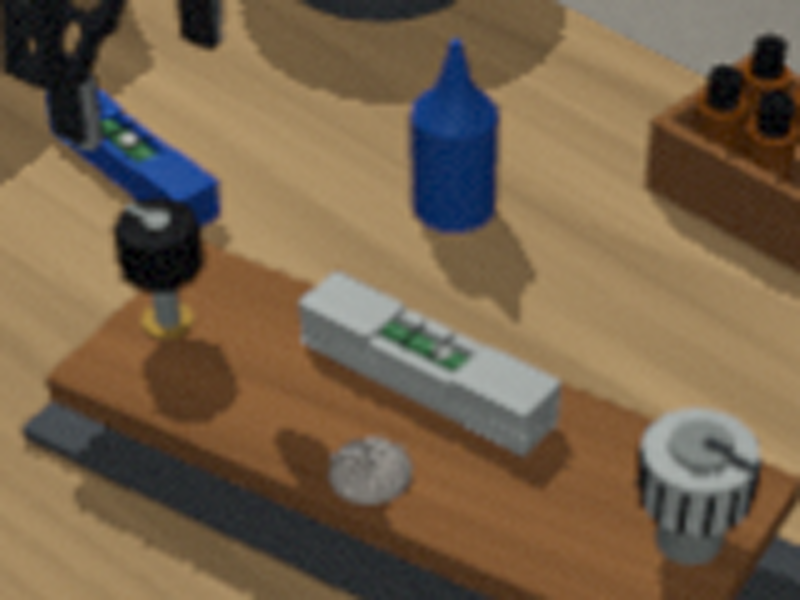

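View pics/t7.png

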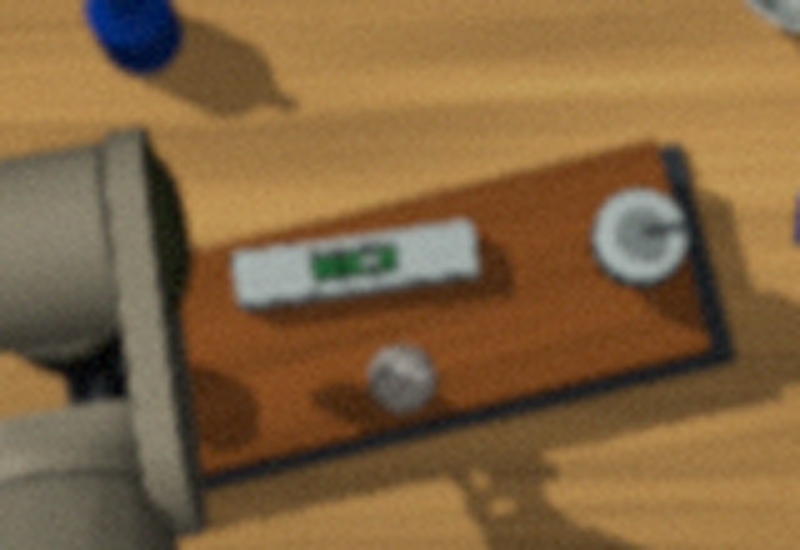

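The bubble is at (443,350) in the side crop, towards the collar end. The collar ribs look aligned in both views. I'll descend on the knob.

```bash
python3 -m inch '[[-1,[0.7,0.03,0.02],0],[-1,[0.7,0,0],0],[-1,[0.7,0,0],0],[-1,[0.7,0,0],0],[-1,[0.35,0,0],0],[-1,[0,0,0],0],[-1,[0,0,0],0],[-1,[0,0,0],0]]' 30
python3 -m inch '[[0,[0,0,0],0],[0.2,[0,0,0],0],[0.4,[0,0,0],0],[0.5,[0,0,0],0],[1,[0,0,0],0],[1,[0,0,0],0],[1,[0,0,0],0],[1,[0,0,0],0]]' 30
python3 - <<'E'
from h import *
go(.5195,.1925,.265)
im=crop("side",180,120,160,120,5,"s8.png")
E
```

```text
time_s: 10.6
position: [0.5195, 0.193, 0.2671]
tool_rot: [[0.002, -0.215, 0.977], [0.0, 0.977, 0.215], [-1.0, -0.0, 0.002]]
ft_force: [-1.0, 0.2, -0.5]
grip_width: 0.0855
time_s: 11.27
position: [0.5195, 0.1935, 0.2669]
tool_rot: [[0.003, -0.216, 0.976], [0.0, 0.976, 0.216], [-1.0, -0.0, 0.003]]
ft_force: [2.5, 1.0, 5.6]
grip_width: 0.0411
t 11.2667 pos [0.5195 0.1935 0.2669] q [ 8.2 30.1 85.4  0.  64.4 -4.3] F [2.5 1.  5.6] zdir 12.5 tilt [0.0027 0.0005] w 0.0411
units [ 0.06 -0.03 -0.01]
```

View pics/s8.png

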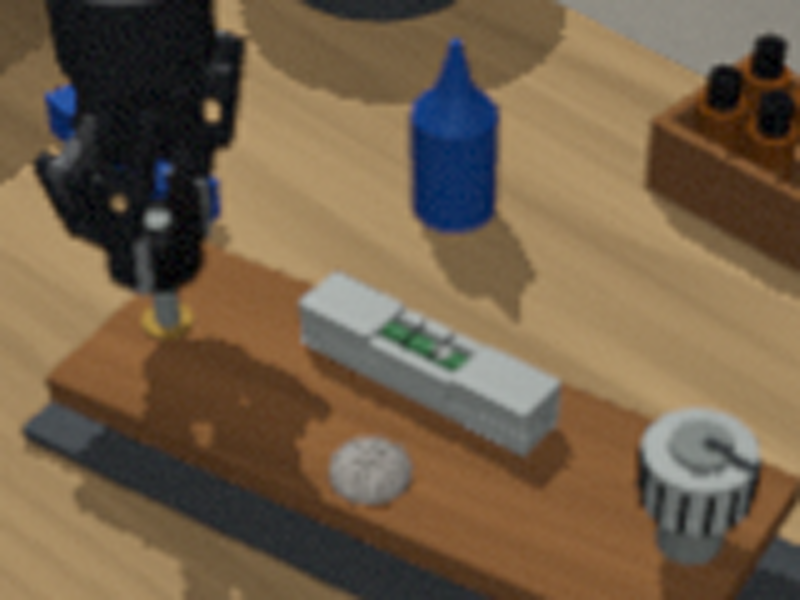

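The knob is gripped (41 mm opening) and the level is fully visible. I'll measure the bubble in rectified level coordinates.

```bash
cat >> h.py <<'E'
def bub(f,n="side",N=3,z=.088):
    # level frame strip: rectify plane z via homography of 4 points, average frames
    ce=np.array([.5758,.0635]); ax=np.array([-.0985,.995]); ax/=np.linalg.norm(ax); lat=np.array([-ax[1],ax[0]])
    W=np.array([[-.04,-.02],[.04,-.02],[.04,.02],[-.04,.02]])
    P=[np.r_[ce+a*ax+b*lat,z] for a,b in W]
    H=cv2.getPerspectiveTransform(proj(n,P).astype(np.float32),((W+[.04,.02])*8000).astype(np.float32))
    im=np.mean([optics.get_image(n).astype(float) for _ in range(N)],0).astype(np.uint8)
    r=cv2.warpPerspective(im,H,(640,320),flags=cv2.INTER_CUBIC)
    cv2.imwrite('pics/'+f,r[:,:,::-1]); return r
E
python3 - <<'E'
from h import *
bub("b0.png"); 
E
```

```text
(no output)
```

View pics/b0.png

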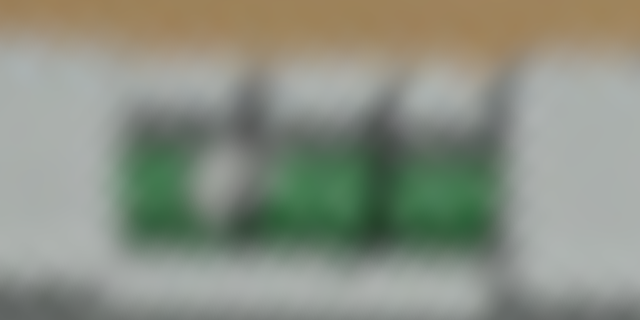

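In the rectified view (8 px/mm) the lines are at x=245 and 383, midpoint 314. The bubble spans about 188–280, so it stands about −10 mm off and needs about 60°. I'll turn 52° first.

```bash
python3 -m inch '[[1,[0,0,0],0],[1,[0,0,0],0],[1,[0,0,0],0.6],[1,[0,0,0],1],[1,[0,0,0],1],[1,[0,0,0],1],[1,[0,0,0],1],[1,[0,0,0],1]]' 80
python3 -m inch '[[1,[0,0,0],1],[1,[0,0,0],1],[1,[0,0,0],1],[1,[0,0,0],1],[1,[0,0,0],0.8],[1,[0,0,0],0],[1,[0,0,0],0],[1,[0,0,0],0]]' 80
python3 -m inch '[[1,[0,0,0],0],[1,[0,0,0],0],[1,[0,0,0],0],[1,[0,0,0],0],[1,[0,0,0],0],[1,[0,0,0],0],[1,[0,0,0],0],[1,[0,0,0],0]]' 80
python3 - <<'E'
from h import *
go(.5195,.1925,.265)
bub("b1.png"); 
E
```

```text
time_s: 12.13
position: [0.519, 0.1935, 0.2672]
tool_rot: [[0.001, 0.271, 0.963], [0.0, 0.963, -0.271], [-1.0, 0.0, 0.001]]
ft_force: [-2.8, 0.9, 10.0]
grip_width: 0.0403
time_s: 12.8
position: [0.5186, 0.1938, 0.2671]
tool_rot: [[-0.0, 0.636, 0.771], [0.001, 0.771, -0.636], [-1.0, 0.0, -0.001]]
ft_force: [-4.6, 1.9, 12.2]
grip_width: 0.0395
time_s: 13.47
position: [0.5186, 0.1937, 0.2671]
tool_rot: [[-0.0, 0.636, 0.771], [0.001, 0.771, -0.636], [-1.0, 0.0, -0.001]]
ft_force: [-3.0, 1.6, 11.6]
grip_width: 0.0396
t 13.4667 pos [0.5186 0.1937 0.2671] q [ 8.2 30.  85.5  0.  64.5 47.7] F [-3.   1.6 11.6] zdir -39.5 tilt [-0.0001  0.0007] w 0.0396
units [ 0.07 -0.01  0.05]
```

View pics/b1.png

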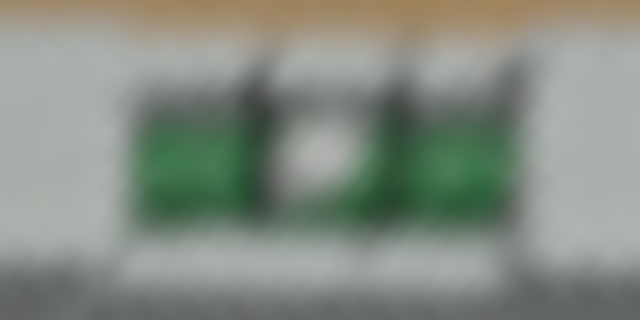

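Lines are now at 262 and 397 (midpoint 330) and the bubble's middle is at about 318, so about −1.5 mm. I'll turn 8° more, wait, and release.

```bash
python3 -m inch '[[1,[0,0,0],0.8],[1,[0,0,0],0.8],[1,[0,0,0],0],[1,[0,0,0],0],[-1,[0,0,0],0],[-1,[0,0,0],0],[-1,[0,0,0],0],[-1,[0,0,0],0]]' 80
python3 -m inch '[[-1,[0,0,0],0],[-1,[0,0,0],0],[-1,[-0.7,0,0],0],[-1,[-0.8,0,0],0],[-1,[-0.8,0,0],0],[-1,[0,0,0],0],[-1,[0,0,0],0],[-1,[0,0,0],0]]' 80
python3 - <<'E'
from h import *
go(.5758,.0635,.35)
bub("b2.png",N=4); crop("side",180,120,160,120,5,"s9.png")
E
```

```text
time_s: 14.28
position: [0.5191, 0.1933, 0.2658]
tool_rot: [[-0.001, 0.738, 0.675], [-0.0, 0.675, -0.738], [-1.0, -0.001, -0.0]]
ft_force: [0.7, -0.6, 0.6]
grip_width: 0.0842
time_s: 14.95
position: [0.5189, 0.1933, 0.3344]
tool_rot: [[-0.001, 0.738, 0.675], [-0.0, 0.675, -0.738], [-1.0, -0.001, -0.001]]
ft_force: [0.6, -0.6, -0.1]
grip_width: 0.0852
t 14.95 pos [0.5189 0.1933 0.3344] q [ 8.2 25.6 80.4 -0.  74.1 55.7] F [ 0.6 -0.6 -0.1] zdir -47.5 tilt [-0.0012 -0.0002] w 0.0852
units [-0.52 -1.52  4.47]
```

View pics/b2.png

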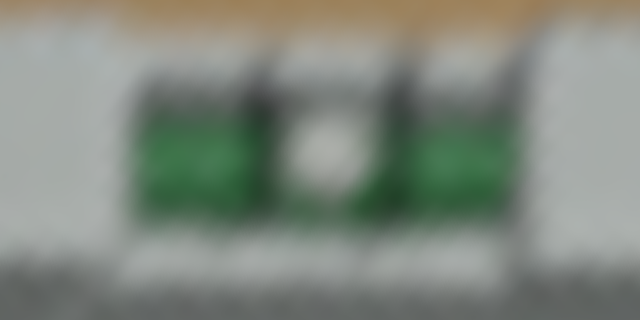

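View pics/s9.png

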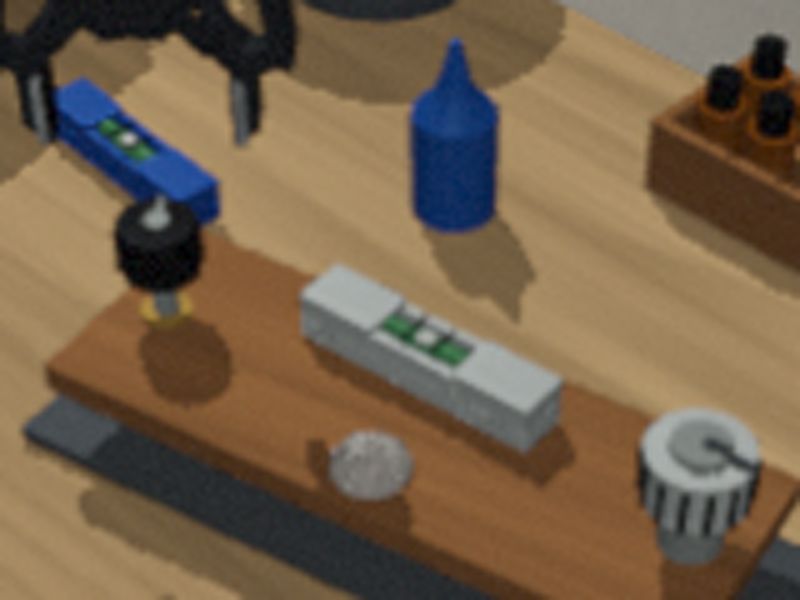

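Lines are at 262 and 400 (midpoint 331), and the bubble's middle is at about 328, so it is centred to within about 0.5 mm. The collar ribs are still in line. Next I'll shut the gripper and turn the jaws along the level.

```bash
python3 -m inch '[[1,[0,0,0],0.9],[1,[0,0,0],0.9],[1,[0,0,0],0.9],[1,[0,0,0],0.9],[1,[0,0,0],0.9],[1,[0,0,0],0.9],[1,[0,0,0],0.9],[1,[0,0,0],0.9]]' 40
python3 - <<'E'
from h import *
go(.5712,.1103,.30)
E
```

```text
time_s: 15.87
position: [0.5191, 0.1933, 0.3347]
tool_rot: [[-0.001, 0.994, 0.109], [-0.0, 0.109, -0.994], [-1.0, -0.001, 0.0]]
ft_force: [0.3, 0.0, 0.6]
grip_width: 0.0003
t 15.8667 pos [0.5191 0.1933 0.3347] q [ 8.2 25.6 80.3 -0.  74.1 91.9] F [0.3 0.  0.6] zdir -83.8 tilt [-0.0008 -0.0001] w 0.0003
units [1.15 1.42 2.94]
```

```bash
python3 -m inch '[[1,[0,0.3,0.6],0],[1,[0,0.3,0.6],0],[1,[0,0.3,0.6],0],[1,[0,0.3,0.6],0],[1,[0,0.22,0.54],0],[1,[0.5,0,0],0],[1,[0.5,0,0],0],[1,[0,0,0],0]]' 40
python3 -m inch '[[1,[0.1,0,0],0],[1,[0.2,0,0],0],[1,[0.2,0,0],0],[1,[0.1,0,0],0],[1,[0,0,0],0],[1,[0,0,0],0],[1,[0,0,0],0],[1,[0,0,0],0]]' 40
python3 - <<'E'
from h import *
go(.5712,.1103,.265)
crop("side",180,120,160,120,5,"s10.png")
E
```

```text
time_s: 16.53
position: [0.571, 0.1102, 0.3021]
tool_rot: [[-0.006, 0.994, 0.112], [0.0, 0.112, -0.994], [-1.0, -0.006, -0.001]]
ft_force: [-0.9, 0.1, -0.4]
grip_width: -0.0004
time_s: 17.2
position: [0.5714, 0.1106, 0.2875]
tool_rot: [[0.001, 0.994, 0.113], [-0.0, 0.113, -0.994], [-1.0, 0.001, 0.0]]
ft_force: [0.8, -0.1, -0.2]
grip_width: -0.0004
t 17.2 pos [0.5714 0.1106 0.2875] q [-0.7 31.  79.3 -0.  69.6 82.8] F [ 0.8 -0.1 -0.2] zdir -83.5 tilt [ 0.0007 -0.    ] w -0.0004
units [ 0.75 -0.01  0.01]
```

View pics/s10.png

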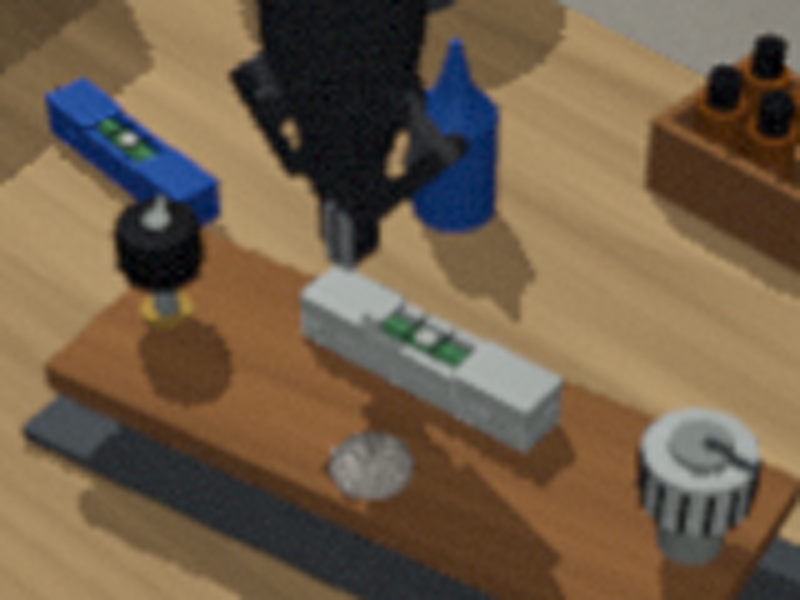

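```bash
python3 -c "
from h import *
print((proj('side',[[.5714,.1106,.09],[.5714,.1106,.1145]])-[180,120])*5)"
python3 -m inch '[[1,[0.2,0,0],0],[1,[0.2,0,0],0],[1,[0.15,0,0],0],[1,[0.1,0,0],0],[1,[0,0,0],0],[1,[0,0,0],0],[1,[0,0,0],0],[1,[0,0,0],0]]' 40
python3 -c "
from h import *
go(.5712,.1103,.265)"
```

```text
[[350.03743017 293.97986803]
 [348.63200931 256.16852505]]
time_s: 17.92
position: [0.5714, 0.1105, 0.2679]
tool_rot: [[0.0, 0.994, 0.113], [-0.0, 0.113, -0.994], [-1.0, 0.0, 0.0]]
ft_force: [0.4, -0.2, -0.3]
grip_width: -0.0002
t 17.9167 pos [0.5714 0.1105 0.2679] q [-0.7 32.3 80.7 -0.  67.  82.8] F [ 0.4 -0.2 -0.3] zdir -83.5 tilt [ 0.0005 -0.    ] w -0.0002
units [ 0.1  -0.01  0.01]
```

```bash
python3 -m inch '[[1,[0,-0.07,0],0],[1,[0.05,0,0],0],[1,[0.05,0,0],0],[1,[0.03,0,0],0],[1,[0,0,0],0],[1,[0,0,0],0],[1,[0,0,0],0],[1,[0,0,0],0]]' 40
python3 -c "
from h import *
go(.5712,.1103,.265)"
```

```text
time_s: 18.58
position: [0.5693, 0.1103, 0.2637]
tool_rot: [[0.0, 0.994, 0.113], [0.0, 0.113, -0.994], [-1.0, 0.0, -0.0]]
ft_force: [0.9, -0.2, -0.4]
grip_width: 0.0003
t 18.5833 pos [0.5693 0.1103 0.2637] q [-0.7 32.4 81.3  0.  66.3 82.8] F [ 0.9 -0.2 -0.4] zdir -83.5 tilt [0.0001 0.    ] w 0.0003
units [-0.04  0.06  0.01]
```

```bash
python3 -m inch '[[1,[0.03,0,0],0],[1,[0,0,0],0],[1,[0,0,0],0],[1,[0.03,0,0],0],[1,[0,0,0],0],[1,[0,0,0],0],[1,[0,0,0],0],[1,[0,0,0],0]]' 40
python3 -c "
from h import *
go(.5712,.1103,.265)
crop('side',180,120,160,120,5,'s11.png')"
```

```text
time_s: 19.25
position: [0.5693, 0.1103, 0.2619]
tool_rot: [[-0.0, 0.994, 0.113], [0.0, 0.113, -0.994], [-1.0, -0.0, -0.0]]
ft_force: [0.7, 0.5, -0.3]
grip_width: 0.0
t 19.25 pos [0.5693 0.1103 0.2619] q [-0.7 32.6 81.4  0.  66.  82.8] F [ 0.7  0.5 -0.3] zdir -83.5 tilt [-0.0001  0.    ] w 0.0
units [-0.1   0.06  0.01]
```

View pics/s11.png

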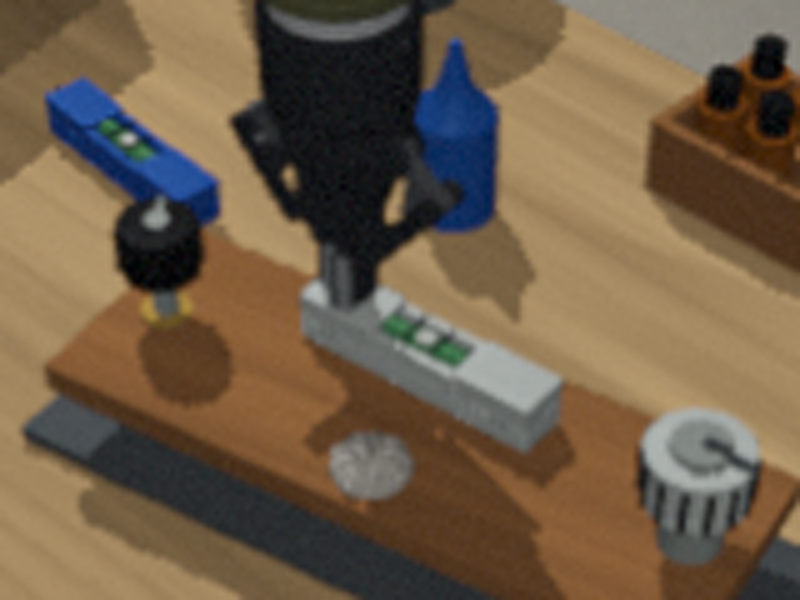

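The tip is at (350,300) on the foot-side part of the level, just about to touch. I'll keep creeping down.

```bash
python3 -m inch '[[1,[0.03,0,0],0],[1,[0,0,0],0],[1,[0,0,0],0],[1,[0,0,0],0],[1,[0,0,0],0],[1,[0,0,0],0],[1,[0,0,0],0],[1,[0,0,0],0]]' 40
python3 -m inch '[[1,[0.03,0,0],0],[1,[0,0,0],0],[1,[0,0,0],0],[1,[0,0,0],0],[1,[0,0,0],0],[1,[0,0,0],0],[1,[0,0,0],0],[1,[0,0,0],0]]' 40

```

```text
time_s: 19.97
position: [0.5692, 0.1103, 0.2618]
tool_rot: [[0.001, 0.994, 0.113], [-0.0, 0.113, -0.994], [-1.0, 0.001, 0.0]]
ft_force: [-1.4, -0.2, 6.9]
grip_width: 0.0004
time_s: 20.63
position: [0.5691, 0.1103, 0.2618]
tool_rot: [[0.001, 0.994, 0.113], [-0.0, 0.113, -0.994], [-1.0, 0.001, 0.0]]
ft_force: [-4.9, -0.1, 12.9]
grip_width: -0.0001
```

```bash
python3 -m inch '[[1,[0.005,-0.02,0],0],[1,[0,0,0],0],[1,[0,0,0],0],[1,[0,0,0],0],[1,[0,0,0],0],[1,[0,0,0],0],[1,[0,0,0],0],[1,[0,0,0],0]]' 40
python3 -m inch '[[1,[0,0,0],0],[1,[0,0,0],0],[1,[0,0,0],0],[1,[0,0,0],0],[1,[0,0,0],0],[1,[0,0,0],0],[1,[0,0,0],0],[1,[0,0,0],0]]' 40
python3 -c "
from h import *
go(.5712,.1103,.265)
bub('b3.png',N=4);crop('side',180,120,160,120,5,'s12.png')"
```

```text
time_s: 21.3
position: [0.5688, 0.1103, 0.2618]
tool_rot: [[0.003, 0.994, 0.113], [0.0, 0.113, -0.994], [-1.0, 0.003, 0.0]]
ft_force: [-2.3, -0.2, 12.6]
grip_width: 0.0001
time_s: 21.97
position: [0.5688, 0.1103, 0.2617]
tool_rot: [[0.003, 0.994, 0.113], [-0.0, 0.113, -0.994], [-1.0, 0.003, 0.0]]
ft_force: [-3.6, -0.5, 13.4]
grip_width: 0.0002
t 21.9667 pos [0.5688 0.1103 0.2617] q [-0.7 32.5 81.5  0.  65.8 82.8] F [-3.6 -0.5 13.4] zdir -83.5 tilt [ 0.0028 -0.    ] w 0.0002
units [-0.11  0.08  0.01]
```

View pics/s12.png

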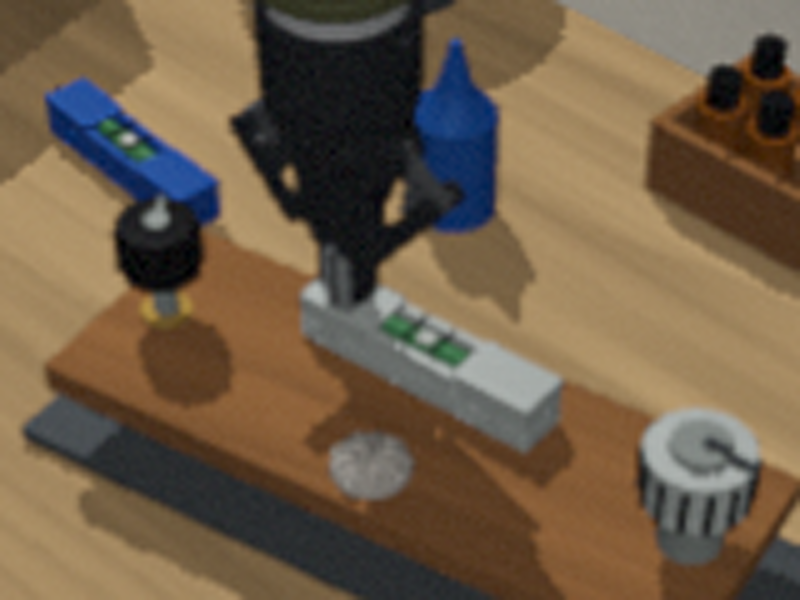

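View pics/b3.png

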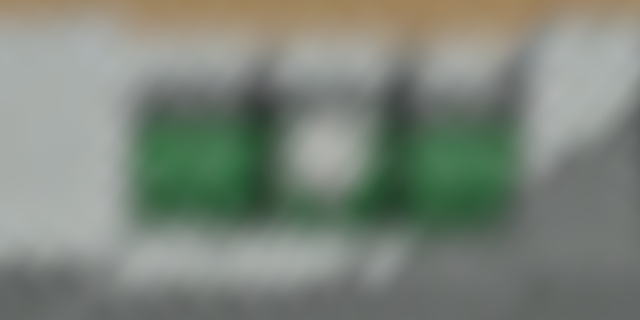

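```bash
python3 - <<'E'
import cv2,numpy as np
im=cv2.imread('pics/b3.png').astype(float); r=im[140:185].mean(0); w=r[:,2]-0.5*r[:,1]
print((r[130:520:10,2]).round().astype(int)); print((r[130:520:10,1]-r[130:520:10,2]).round().astype(int))
E
```

```text
[119  90  71  64  62  61  63  65  67  65  59  50  45  49  65  89 116 139
 156 163 163 157 145 123  94  67  52  50  52  58  65  68  68  66  64  64
  66  71  85]
[20 33 44 50 52 52 52 51 52 52 52 49 41 31 23 17 12  8  5  4  4  5  9 17
 25 31 33 34 39 45 49 50 50 51 51 50 47 42 31]
```

```bash
python3 -c "
from h import *
s=env.observe();print(s['time_s'],s['ft_force'])
env.close_job()"
```

```text
22.2167 [-2.41535777  0.57825322 12.1837418 ]
the job is handed in; nothing more can be done
```

The shelf is ready for the pour and I handed the job in at 22.2 s, with the arm still pressing the spirit level down.

- **Collar:** I turned it clockwise in two grips, about 58° in all. In the side view its rib ends up in one straight line with the cap's rib, matching the predicted position for 1.3 rad, and it stayed there in the later pictures. I read the angle from pictures only. After the first grip it still looked about 0.15–0.2 rad short, so I gripped it again and finished the turn.
- **Bubble:** I turned the foot knob clockwise by about 60°, and the bubble moved from about −10 mm to centred. While pressing, it measured within about 0.7 mm of the midpoint between the lines; the allowed range is ±2.5 mm.
- **Pressing:** The shut fingertips press on the foot-side part of the level's top with about 12–13 N. A sideways force of about 2–4 N remained.
- **Other things:** The level still lies along the shelf, and in the last side crop the shell, squeeze bottle and nearest blue level had not moved. I took no final full-scene picture, so I did not recheck the coral, dropper bottles, bowl and brush.

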